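Clip the cover onto the folded steel housing

TASK

Pick up the loose black cover by its orange handle and fit it on the open steel housing clamped in the jig: feel its four pegs into the housing's mouth with the cover level, then press it straight down until both orange clip arms have snapped over the housing's side beads and the cover sits fully home, and let go. Be gentle and stop once it is home: the thin sheet housing dents if the cover is jabbed, jammed or leaned on harder than the clips need. Leave the sanding discs, the bracket, the bottle and the brush where they are.

Things in the scene. Friction and masses are not known exactly. Their poses are not given: they have to be found in the camera images.
- jig: fixed aluminium jig plate 200 (x) by 110 (y) by 30 mm that carries the housing. Origin: centre of its underside, 0 to 14 mm below the bench top; z up. NOT exact: the housing is clamped, immovable, somewhere in the jig's slot, up to 10 mm either way along the jig's x from its middle; across (y), in height and in yaw it is true to the jig. That offset is not reported: see it or feel for it.
- nest (a point): point 80 mm above the jig's origin, axes as the jig's: middle of the housing's mouth at rim height, if the housing stood mid-slot. Housing: open folded steel box 130 (x) by 90 (y) by 50 mm; mouth inside 124 by 84 mm, 47 mm deep; ends (+-x) have flat flanges 20 mm wide folded outward at rim height; along each long side (+-y) a round bead, 5 mm thick, 12 mm below the rim, 4 mm out of the wall.
- cover: loose cover, 130 to 215 g, standing on its four pegs. Black plate 134 (x) by 96 (y) mm, 4 mm thick; on top a middle orange handle block 56 (x) by 16 (y) mm, 34 mm tall; below, four 8 mm round pegs with domed tips, 30 mm long, at x +-56.5, y +-36.5 mm, with 1.5 mm play in the mouth's corners. Origin: centre, at peg-tip height; z up. Fits turned by half a turn too. Orange clip arms at y +-52 mm.
- cover_seat (a point): middle of the plate's underside, 30 mm above the cover's origin; at rim height (that of nest) when fully home. The pegs enter the mouth first; if misplaced they land on an end flange with this point 30 mm above the rim. The clip arms meet the beads about 13 mm above home and snap about 5 to 7 mm above; the rest goes down lightly until the plate is hard on the rim.
- cover_grip (a point): point in the handle 58 mm above the cover's origin (24 mm above the plate's top, 10 mm below the handle's top): a good place for the TCP, fingers closing along the cover's y.
- clip_left (a joint): rigid clip arm on the cover's +y side, hinged at the plate's edge, sprung shut: 0 rad = shut (when loose, and again when snapped under the bead), pushed outward by the bead to about 0.17 rad just before the snap. Both clips together need about 10 to 16 N of downward push, then the force drops.
- clip_right (a joint): the same clip arm on the cover's -y side.
- discs: bystander: stack of blue sanding discs, 115 mm diameter, 15 mm high, loose; origin centre of underside
- bracket: bystander: loose U-shaped folded steel bracket, 100 (x) x 70 (y) x 38 mm high; origin centre of underside
- bottle: bystander: amber bottle, 60 mm diameter, 150 mm tall, loose; origin centre of underside
- brush: bystander: bench brush with wooden back, 50 (x) x 170 (y) x 47 mm high, loose; origin centre of underside
Mind the look-alikes: they are no part of the job. Of the things that look like the cover, the largest one is meant.

How it is judged:
By the outcome, as a careful person would: the job done as asked, in the order asked, and still so for the second after the job is handed in, with the robot touching nothing.
It also fails if it takes over 72 s, if anything falls off the work surface, if the arm or the gripper's body presses on something with over 40 N, if the wrist force passes 120 N, or if a joint passes its speed limit or range.

ROBOT

A 7-joint arm with a two-finger parallel gripper is mounted at the origin on the work surface. World frame = base frame: x ahead of the robot, y to its left, z up, the work surface at z = 0. Lengths are in m, angles in rad, forces in N, time in s.
With the tool pointing down it reaches from about 0.425 to 0.925 m from the base axis. Payload 6.8 kg.
Tool frame: the origin (TCP) lies between the finger pads, 19 mm behind the fingertips; this is the grasp point; z points along the fingers, y is the line along which they close (so a half turn about z gives the same grasp; the last joint's range is limited). The gripper opens to 85 mm and grips with 20 to 120 N. Pads are 22 mm wide; open, the fingers measure 114 mm over their backs; the gripper's body (76 mm by 85 mm) begins 54 mm behind the grasp point. The pads swing forward as they close: fully open they stand 13 mm farther back than shut.
Start: joints at [-1.292, 0.477, 0.022, 1.555, -0.011, 1.109, -0.083], TCP at [0.255, 0.625, 0.25] pointing down, gripper open.
Joint ranges: [-2.96, 2.96], [-0.34, 2.1], [-1.41, 1.46], [0.24, 2.44], [-1.37, 4.51], [0.17, 1.92], [-2.96, 2.96]. Speed limits (rad/s): [2.39, 2.39, 3.14, 3.14, 3.14, 3.14, 3.14].

INTERFACE

Orientations are given as a rotation vector (axis times angle).
In Python, from bench import get_obs, viewer, r gives the robot as it stands. The module is installed in compiled form; this text tells all that it offers.
- The arm moves only by the tool play_rows, never from a script. Its argument "commands" is a list that holds one entry, the list of rows, each a list of 5 numbers: the gripper's target within -1 to 1 (shut at 1, half-way at 0, fully open at -1), then the shift along the tool's x, y, z scaled (see below), then the turn about the tool's z scaled (see below). A call has 1 to 12 rows; each row is the pose to reach, as a shift and turn from the pose commanded when the call began, along the tool's axes at that moment; what a row does not reach only later rows make up. The controller multiplies each number of a shift by 0.2 m and each number of a turn by pi/2 rad. A row lasts 1/12 s, in which the tool goes at most 41.7 mm and 7.16 degrees, less where a joint would pass 70% of its speed; a pose out of reach is approached as far as the arm can. A call with a number of a shift or a turn outside -1 to 1 is refused whole. A call with a gripper value outside its range is refused whole. The fingers move at their own pace and stop on an object; "grip_force" is the grip in N (left out, the last holds). Time passes only in rows, so rows that repeat a pose let the fingers close. It gives the time, the measured TCP pose, the force, the opening and the grip force at its end, in the units of the state.
- get_obs(): the state, without advancing time (a new reading comes with each control period).
- viewer.grab_frame(name): name is "side" or "top" or "wrist"; returns a dict with "pixels" (384x512x3 uint8, red, green, blue), "fovy" (degrees; the focal length in pixels is half the picture's height over the tangent of half this angle, whatever the lens; pixels are square), "cx", "cy" (the principal point, pixels), "world_to_cam" (4x4, takes a point from world to camera coordinates); the wrist camera has in their place "hand_eye" (4x4, takes a point from camera to tool coordinates, whose origin is the TCP and whose axes are the flange's). Camera axes: x right, y up, looking along -z (the intrinsics and any distortion apply to the point x, -y, -z); pixel columns grow to the right and rows downward; lengths in m; the calibration is good to about 2 mm. The wrist camera is an equidistant fisheye: a pixel r from the principal point sees the ray r / f radians off the axis. A picture is of the moment at which its call begins: read the wrist's pose just before it. There is no depth.
- r.hand_in(): hands the job in; it is judged then, once.
Trained networks look in a picture, given as the dict that the camera call returned (one of the last four; its "shot" number tells which), for a name from the list of things; names that differ only in an ending like _2 or _b are one class to them, and where a whole thing is asked for, a point or a joint stands for the part that bears it (a point fixed in the world has none). Each returns a list of dicts, best first, with "score" (0 to 1); they miss things now and then, are a little off and sometimes report something else, mostly with a low value. They report only what shows in the picture. A call takes as long as a camera call. They do not tell look-alikes from the thing itself.
- viewer.trace(picture, thing): "pixels" (384x512 bool, what is visible of it) and "rect" ([left, top, right, bottom] in pixels, round what is visible of it).
The state is a dict: "clock": time; "joints": joint angles; "qvel": joint speeds; "tau": joint torques, N m; "tcp_pos": TCP position; "orientation": TCP orientation; "contact_force": force on the tool from outside, world axes, zero at the start; "moment": the same for the moment, N m; "grip_width": finger opening in m; "gripper_force": force on a finger pad.
Only numpy, scipy, OpenCV 4.12 (cv2) and the standard library are available. Lean on these libraries where they do the work, as an engineer would, in place of code of your own. Each camera call takes 0.05 s, during which the arm holds its last target. There are 200 camera calls.

## Working session

There is one attempt and no reset: what is moved stays moved. The work goes in short steps, Python scripts to look and compute and a tool call to move; the robot and the scene stay as the last step left them, time stands still between calls to the robot, and variables do not carry over. Pictures are saved under pics/ and viewed, at most 15 in all, crops included, and the job is handed in when it is done.

Besides the shell and the picture viewer there is one more tool, called after "Emit:" in YAML: its name, and indented under it one key for each argument. play_rows: Moves the arm, as the interface text tells. Shifts and turns lie within -1 to 1; 1 stands for 0.2 m of shift or pi/2 rad of turn. Its arguments: {"type":"object","properties":{"commands":{"type":"array","items":{"type":"array","items":{"type":"array","items":{"type":"number","minimum":-1,"maximum":1}}}},"grip_force":{"type":"number"}},"required":["commands"]}

```bash
mkdir -p pics
cat > h.py <<'E'
import numpy as np, cv2
from scipy.spatial.transform import Rotation as R
from bench import get_obs, viewer, r
def save(p,n,crop=None,s=1):
    im=p["pixels"]
    if crop: im=im[crop[1]:crop[3],crop[0]:crop[2]]
    cv2.imwrite("pics/"+n,cv2.resize(im[...,::-1],None,fx=s,fy=s,interpolation=cv2.INTER_CUBIC))
def f(p): return 192/np.tan(np.radians(p["fovy"])/2)
def ray(p,u,v,o=None):
    a=np.array([u-p["cx"],v-p["cy"]])/f(p)
    if "hand_eye" in p:
        t=np.linalg.norm(a); k=np.sin(t)/t if t>1e-9 else 1
        d=np.array([a[0]*k,-a[1]*k,-np.cos(t)])
        T=np.eye(4);T[:3,:3]=R.from_rotvec(o["orientation"]).as_matrix();T[:3,3]=o["tcp_pos"]
        M=T@p["hand_eye"]
    else:
        d=np.array([a[0],-a[1],-1]); M=np.linalg.inv(p["world_to_cam"])
    return M[:3,3],M[:3,:3]@d
def at(p,u,v,z,o=None):
    c,d=ray(p,u,v,o); return c+d*(z-c[2])/d[2]
def proj(p,X,o=None):
    X=np.append(X,1)
    if "hand_eye" in p:
        T=np.eye(4);T[:3,:3]=R.from_rotvec(o["orientation"]).as_matrix();T[:3,3]=o["tcp_pos"]
        c=np.linalg.inv(T@p["hand_eye"])@X; q=np.array([c[0],-c[1]]);n=np.linalg.norm(q)
        q=q/n*np.arctan2(n,-c[2])
    else:
        c=p["world_to_cam"]@X; q=np.array([c[0],-c[1]])/-c[2]
    return q*f(p)+[p["cx"],p["cy"]]
E
python3 - <<'E'
from h import *
o=get_obs(); print({k:np.round(v,3) for k,v in o.items()})
ps={}
for n in ["top","side"]:
    p=viewer.grab_frame(n); save(p,n+".png",s=1.5); print(n,{k:np.round(v,3) for k,v in p.items() if k!="pixels"})
    for t in ["cover","cover_grip","jig","clip_left","discs","bracket","bottle","brush"]:
        for d in viewer.trace(p,t)[:3]:
            m=d["pixels"]; (c,s,a)=cv2.minAreaRect(np.argwhere(m)[:,::-1].astype(np.float32)); print(t,round(d["score"],2),d["rect"],m.sum(),np.round(c),np.round(s),round(a))
E
```

```text
{'clock': np.float64(0.0), 'joints': array([-1.292,  0.478,  0.022,  1.556, -0.011,  1.109, -0.083]), 'qvel': array([ 0.002,  0.   ,  0.001, -0.   , -0.001,  0.001,  0.001]), 'tau': array([-0.0000e+00, -5.9644e+01,  1.6080e+00, -2.8119e+01,  1.2000e-02,
        9.0000e-03, -0.0000e+00]), 'tcp_pos': array([0.254, 0.625, 0.249]), 'orientation': array([-6.040e-01, -3.083e+00,  3.000e-03]), 'contact_force': array([0.06 , 0.547, 0.151]), 'moment': array([ 0.072, -0.031,  0.014]), 'gripper_force': np.float64(0.0), 'grip_width': np.float64(0.085)}
top {'fovy': np.float64(47.251), 'cx': np.float64(252.615), 'cy': np.float64(197.414), 'world_to_cam': array([[ 0.027, -0.999,  0.017, -0.061],
       [ 0.982,  0.03 ,  0.186, -0.548],
       [-0.186,  0.011,  0.982, -1.076],
       [ 0.   ,  0.   ,  0.   ,  1.   ]]), 'shot': np.int64(1)}
cover 0.94 [363.9, 204.3, 406.6, 248.4] 1181 [384. 223.] [34. 39.] 41
cover 0.76 [288.6, 272.5, 332.6, 303.2] 1173 [309. 289.] [33. 39.] 72
cover 0.74 [303.5, 194.7, 347.9, 245.6] 2006 [327. 219.] [51. 44.] 85
cover_grip 0.72 [286.4, 268.0, 328.4, 308.7] 1206 [30
[... 955 characters left out ...]
6 [229.4, 233.2, 295.3, 283.1] 1991 [262. 256.] [45. 57.] 66
cover 0.6 [246.8, 285.1, 307.4, 336.0] 1653 [274. 312.] [50. 41.] 27
cover_grip 0.81 [228.0, 235.1, 293.3, 280.9] 1922 [262. 256.] [44. 55.] 68
cover_grip 0.74 [163.9, 237.9, 208.3, 278.7] 1066 [184. 256.] [36. 36.] 65
cover_grip 0.64 [245.9, 291.2, 302.9, 336.6] 1586 [274. 312.] [50. 39.] 27
jig 0.72 [193.7, 123.3, 263.2, 173.6] 2155 [227. 147.] [38. 65.] 75
discs 0.75 [200.2, 188.9, 240.1, 217.1] 977 [219. 202.] [30. 39.] 72
bracket 0.7 [265.3, 173.2, 302.9, 204.1] 864 [282. 190.] [25. 35.] 90
bottle 0.76 [309.9, 135.4, 333.0, 181.5] 748 [322. 157.] [20. 48.] 7
brush 0.68 [331.2, 196.8, 379.0, 258.2] 1397 [354. 227.] [65. 24.] 56
```

View pics/top.png

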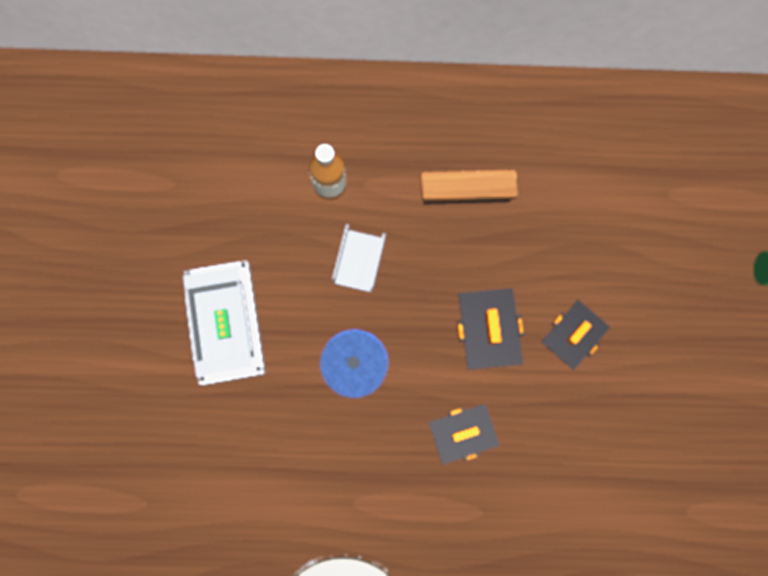

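Run:
```python
from h import *
p=viewer.grab_frame("top"); save(p,"crop.png",(275,180,415,310),5)
for uv,z in [((327,219),.035),((384,223),.03),((309,289),.03)]: print(uv,np.round(at(p,*uv,z),3))
q=viewer.grab_frame("side")
for n,p,uv in (("t",p,(327,219)),):
  print(np.round(proj(q,at(p,*uv,.04)),0))
for t,p in (("top",p),("side",q)):
  for d in viewer.trace(p,"jig")[:1]:
    m=d["pixels"].astype(np.uint8); c=max(cv2.findContours(m,0,1)[0],key=cv2.contourArea)
    print(t,[np.round(at(p,*map(float,x[0]),.025),3).tolist()[:2] for x in cv2.approxPolyDP(c,3,True)])
  save(p,t+"j.png",(100,150,200,280) if t=="top" else (180,110,280,190),5)
```

```text
(327, 219) [ 0.502 -0.24   0.035]
(384, 223) [ 0.497 -0.39   0.03 ]
(309, 289) [ 0.323 -0.195  0.03 ]
[260. 252.]
side [[0.608, 0.298], [0.586, 0.367], [0.412, 0.346], [0.418, 0.278], [0.394, 0.235], [0.417, 0.129], [0.597, 0.163]]
```

View pics/crop.png

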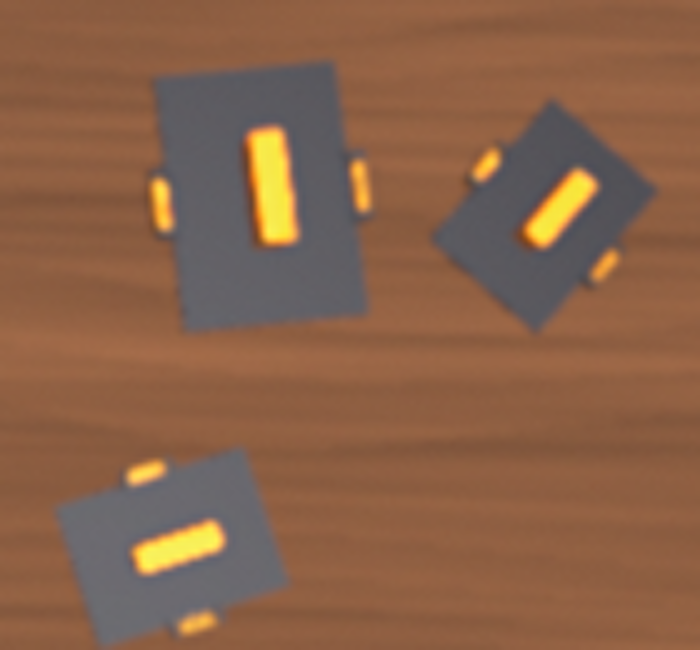

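Run:
```python
from h import *
p=viewer.grab_frame("top"); o=get_obs()
c=[at(p,275+u/5,180+v/5,.034) for u,v in [(155,78),(333,62),(368,318),(187,330)]]
c=np.array(c); print("ctr",c.mean(0),"sides",[np.linalg.norm(c[i]-c[i-1]).round(3) for i in range(4)])
d=(c[0]+c[1]-c[2]-c[3])[:2]; print("yaw",np.degrees(np.arctan2(d[1],d[0])))
h=np.array([at(p,275+u/5,180+v/5,.068) for u,v in [(265,128),(282,243)]]); print("handle",h.mean(0),np.linalg.norm(h[0]-h[1]),np.degrees(np.arctan2(*(h[0]-h[1])[1::-1])))
# jig housing corners in full view (1.5x)
j=np.array([at(p,u/1.5,v/1.5,.025) for u,v in [(185,270),(247,262),(263,374),(201,384)]]);print(j.round(3),[np.linalg.norm(j[i]-j[i-1]).round(3) for i in range(4)])
d=(j[0]+j[1]-j[2]-j[3]);print("jig",j.mean(0),np.degrees(np.arctan2(d[1],d[0])))
M=R.from_rotvec(o["orientation"]).as_matrix(); print(M.round(3))
```

```text
ctr [ 0.50176554 -0.24065322  0.034     ] sides [np.float64(0.132), np.float64(0.094), np.float64(0.135), np.float64(0.094)]
yaw 7.251020069617058
handle [ 0.50235049 -0.24085762  0.068     ] 0.05881933869226901 8.084662246460216
[[0.591 0.296 0.025]
 [0.609 0.189 0.025]
 [0.413 0.149 0.025]
 [0.393 0.253 0.025]] [np.float64(0.203), np.float64(0.109), np.float64(0.2), np.float64(0.106)]
jig [0.50170622 0.22167986 0.025     ] 11.958717889304523
[[-0.926  0.377  0.   ]
 [ 0.377  0.926  0.   ]
 [ 0.     0.    -1.   ]]
```

View pics/topj.png

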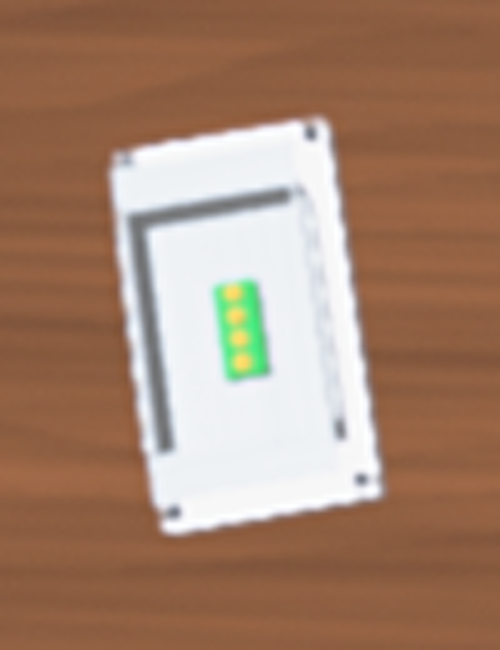

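Emit:
play_rows:
  commands:
    - [[-1, -0.95, -0.705, -0.15, 0], [-1, -0.95, -0.705, -0.15, 0], [-1, -0.95, -0.705, -0.15, 0], [-1, -0.95, -0.705, -0.15, 0], [-1, -0.95, -0.705, -0.15, 0], [-1, -0.95, -0.705, -0.15, 0], [-1, -0.95, -0.705, -0.15, 0]]

```text
clock: 1.73
tcp_pos: [0.3829, 0.4162, 0.2814]
orientation: [0.62, 3.076, -0.001]
contact_force: [-0.6, 0.2, 0.2]
grip_width: 0.0854
gripper_force: 0.0
```

Emit:
play_rows:
  commands:
    - [[-1, -0.95, -0.705, -0.1, -0.38], [-1, -0.95, -0.705, -0.1, -0.38], [-1, -0.95, -0.705, -0.1, -0.38], [-1, -0.95, -0.705, -0.1, -0.38], [-1, -0.95, -0.705, -0.1, -0.38], [-1, -0.95, -0.705, -0.1, -0.38], [-1, -0.95, -0.705, -0.1, -0.38], [-1, -0.95, -0.705, -0.1, -0.38], [-1, -0.95, -0.705, -0.1, -0.38]]

```text
clock: 2.48
tcp_pos: [0.5, 0.2212, 0.3]
orientation: [0.328, -3.124, -0.001]
contact_force: [-0.8, 1.4, 0.7]
grip_width: 0.0856
gripper_force: 0.0
```

Run:
```python
from h import *
import pickle
o=get_obs(); p=viewer.grab_frame("wrist"); save(p,"w1.png",s=1.5)
pickle.dump((o,p),open("w1.pkl","wb"))
print(o["clock"],o["tcp_pos"],R.from_rotvec(o["orientation"]).as_matrix().round(3),p["fovy"],p["cx"],p["cy"],p["hand_eye"].round(3),o["contact_force"])
for x in [0.4,.6]:
  for y in [.15,.3]: print(x,y,proj(p,[x,y,.07],o))
```

```text
2.4833 [0.49996188 0.22119195 0.30000442] [[-0.978 -0.208 -0.   ]
 [-0.208  0.978  0.001]
 [ 0.     0.001 -1.   ]] 65.70646984690485 249.39792246495054 190.18715600684462 [[-0.001  0.948  0.318  0.081]
 [ 1.     0.001  0.     0.001]
 [-0.     0.318 -0.948 -0.124]
 [ 0.     0.     0.     1.   ]] [-0.79882485  1.35097486  0.65655053]
0.4 0.15 [206.6163985   68.58170411]
0.4 0.3 [330.19137182  96.11839123]
0.6 0.15 [180.84336287 222.81363626]
0.6 0.3 [290.14268138 243.74051667]
```

View pics/w1.png

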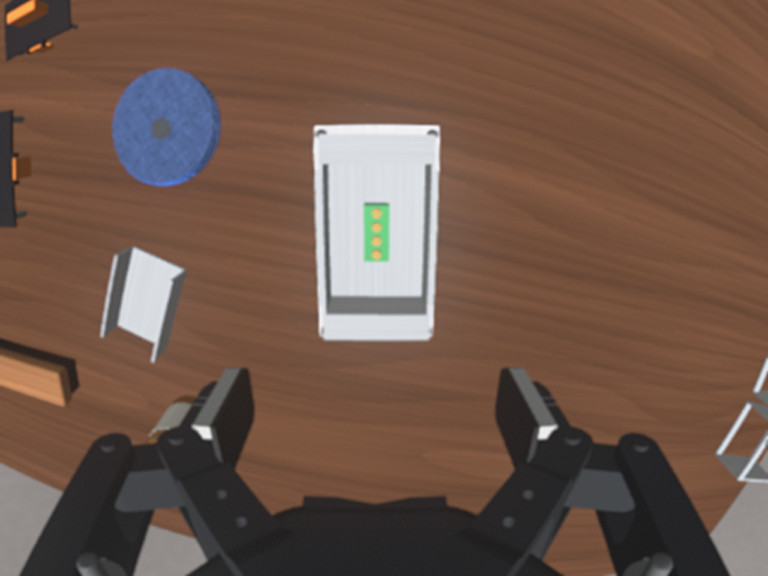

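Run:
```python
from h import *
import pickle
o,p=pickle.load(open("w1.pkl","rb"))
save(p,"w1c.png",(200,75,300,235),3.7)
g=cv2.cvtColor(p["pixels"],cv2.COLOR_RGB2GRAY).astype(float)
def edges(pr,off,th=6):
    d=np.gradient(pr); out=[]
    for i in range(1,len(d)-1):
        if abs(d[i])>th and abs(d[i])>=abs(d[i-1]) and abs(d[i])>abs(d[i+1]):
            a,b,c=abs(d[i-1]),abs(d[i]),abs(d[i+1]); out.append((round(off+i+.5*(a-c)/(a-2*b+c),2),round(d[i])))
    return out
print("rows c225-240",edges(g[78:235,222:240].mean(1),78,4))
print("rows c262-275",edges(g[78:235,262:278].mean(1),78,4))
for r0 in (120,150,185): print("cols",r0,edges(g[r0:r0+12,200:300].mean(0),200,4))
```

```text
rows c225-240 [(np.float64(82.71), 57), (np.float64(88.94), -7), (np.float64(196.94), -38), (np.float64(209.07), 39), (np.float64(226.32), -44)]
rows c262-275 [(np.float64(82.71), 58), (np.float64(89.19), -8), (np.float64(197.21), -39), (np.float64(209.39), 36), (np.float64(226.43), -41)]
cols 120 [(np.float64(209.2), 48), (np.float64(214.9), -48), (np.float64(218.4), 47), (np.float64(282.89), -46), (np.float64(286.81), 44), (np.float64(291.81), -52)]
cols 150 [(np.float64(210.09), 48), (np.float64(215.56), -45), (np.float64(219.04), 53), (np.float64(242.31), -17), (np.float64(248.06), 6), (np.float64(253.74), -5), (np.float64(258.94), 19), (np.float64(282.07), -43), (np.float64(285.86), 43), (np.float64(290.9), -46)]
cols 185 [(np.float64(211.16), 54), (np.float64(216.7), -52), (np.float64(220.03), 53), (np.float64(280.88), -45), (np.float64(284.68), 41), (np.float64(289.53), -45)]
```

View pics/w1c.png

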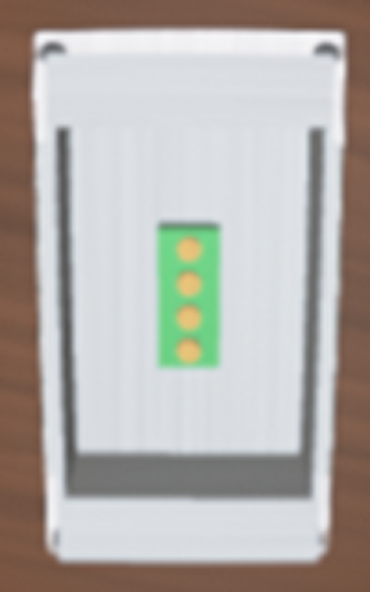

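Run:
```python
from h import *
import pickle
o,p=pickle.load(open("w1.pkl","rb"))
M=R.from_rotvec(o["orientation"]).as_matrix()
for z in (.066,.07,.074,.078):
    a=at(p,215.56,155.5,z,o);b=at(p,285.86,155.5,z,o)
    F=[at(p,250,v,z,o) for v in (88.94,109.3,209.2,226.4)]
    t=np.radians(12); ux=np.array([np.cos(t),np.sin(t)])
    print(z,"w",np.linalg.norm(a-b).round(4),"along x",[round(float(q[:2]@ux),4) for q in F],"mid y pt",((a+b)/2).round(4), "len",np.linalg.norm(F[1]-F[2]).round(4),"ctr",((F[1]+F[2])/2).round(4),"flangectr",((F[0]+F[3])/2).round(4))
# yaw from long inner rim edges
for c in ((214.9,125.5,216.7,190.5),(286.81,125.5,284.68,190.5)):
    d=at(p,c[0],c[1],.072,o)-at(p,c[2],c[3],.072,o); print("yaw",np.degrees(np.arctan2(-d[1],-d[0])))
```

```text
0.066 w 0.0866 along x [0.4477, 0.4722, 0.5997, 0.6245] mid y pt [0.4932 0.2224 0.066 ] len 0.1275 ctr [0.5005 0.2231 0.066 ] flangectr [0.5006 0.2231 0.066 ]
0.07 w 0.0856 along x [0.4478, 0.472, 0.5981, 0.6226] mid y pt [0.4923 0.2223 0.07  ] len 0.1261 ctr [0.4996 0.2229 0.07  ] flangectr [0.4997 0.2229 0.07  ]
0.074 w 0.0847 along x [0.4478, 0.4718, 0.5965, 0.6207] mid y pt [0.4915 0.2221 0.074 ] len 0.1247 ctr [0.4987 0.2227 0.074 ] flangectr [0.4988 0.2227 0.074 ]
0.078 w 0.0837 along x [0.4479, 0.4716, 0.5948, 0.6188] mid y pt [0.4907 0.2219 0.078 ] len 0.1233 ctr [0.4978 0.2225 0.078 ] flangectr [0.4979 0.2225 0.078 ]
yaw 11.874483179243226
yaw 11.84192407103171
```

Emit:
play_rows:
  commands:
    - [[-1, 0.205, -0.97, 0, 0], [-1, 0.205, -0.97, 0, 0], [-1, 0.205, -0.97, 0, 0], [-1, 0.205, -0.97, 0, 0], [-1, 0.205, -0.97, 0, 0], [-1, 0.205, -0.97, 0, 0]]

```text
clock: 3.03
tcp_pos: [0.5, 0.0168, 0.3002]
orientation: [0.319, -3.125, 0.003]
contact_force: [0.0, -0.4, -0.0]
grip_width: 0.0853
gripper_force: 0.0
```

Emit:
play_rows:
  commands:
    - [[-1, 0.205, -0.97, 0, 0], [-1, 0.205, -0.97, 0, 0], [-1, 0.205, -0.97, 0, 0], [-1, 0.205, -0.97, 0, 0], [-1, 0.205, -0.97, 0, 0], [-1, 0.205, -0.97, 0, 0]]

```text
clock: 3.53
tcp_pos: [0.5003, -0.1812, 0.3002]
orientation: [-0.319, 3.125, -0.005]
contact_force: [-0.2, -0.4, -0.4]
grip_width: 0.0853
gripper_force: 0.0
```

Emit:
play_rows:
  commands:
    - [[-1, 0.06, -0.32, 0.215, 0.05], [-1, 0.06, -0.32, 0.215, 0.05], [-1, 0.06, -0.32, 0.215, 0.05], [-1, 0.06, -0.32, 0.215, 0.05], [-1, 0.06, -0.32, 0.215, 0.05], [-1, 0.06, -0.32, 0.215, 0.05]]

```text
clock: 4.03
tcp_pos: [0.5038, -0.2386, 0.2574]
orientation: [-0.212, 3.133, 0.001]
contact_force: [-0.3, -0.5, 1.1]
grip_width: 0.0854
gripper_force: 0.0
```

Run:
```python
from h import *
import pickle
o=get_obs(); p=viewer.grab_frame("wrist"); save(p,"w2.png",(150,50,350,250),3)
pickle.dump((o,p),open("w2.pkl","wb"))
print(o["clock"],o["tcp_pos"],np.degrees(np.arctan2(*-R.from_rotvec(o["orientation"]).as_matrix()[1::-1,0])))
for d in viewer.trace(p,"cover"):
    m=d["pixels"]; print(d["score"],d["rect"],m.sum())
```

```text
4.0333 [ 0.50376932 -0.23863405  0.2574352 ] 7.748099162179855
0.71 [202.9, 106.5, 298.2, 215.3] 9154
0.69 [264.6, 0.8, 351.7, 56.8] 4412
0.58 [95.9, 95.2, 175.4, 188.6] 4202
```

View pics/w2.png

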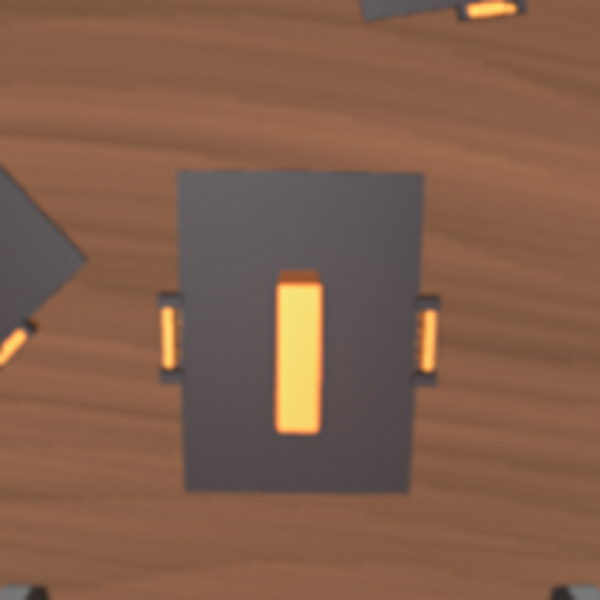

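Run:
```python
from h import *
import pickle
o,p=pickle.load(open("w2.pkl","rb"))
M=R.from_rotvec(o["orientation"]).as_matrix()
P=lambda u,v,z: at(p,150+u/3,50+v/3,z,o)
c=np.array([P(*q,.034) for q in [(179,170.5),(424,173),(410,492.5),(185.5,490)]])
print("sides",[np.linalg.norm(c[i]-c[i-1]).round(4) for i in range(4)],"ctr",c.mean(0).round(4))
d=(c[2]+c[3]-c[0]-c[1]);print("yaw",np.degrees(np.arctan2(d[1],d[0])))
h=np.array([P(*q,.068) for q in [(276,283),(323,283),(320.5,433),(275.5,433)]]);print("handle",h.mean(0).round(4),[np.linalg.norm(h[i]-h[i-1]).round(4) for i in range(4)])
d=(h[2]+h[3]-h[0]-h[1]);print("yaw",np.degrees(np.arctan2(d[1],d[0])))
print("plate ctr tool",(M.T@(c.mean(0)-o["tcp_pos"])).round(4),"handle",(M.T@(h.mean(0)-o["tcp_pos"])).round(4))
# clip positions
k=np.array([P(168,338,.034),P(429,339,.034)]);print("clips",(k.mean(0)).round(4),np.linalg.norm(k[0]-k[1]))
o1,p1=pickle.load(open("w1.pkl","rb"));M1=R.from_rotvec(o1["orientation"]).as_matrix()
for z in (.074,.077,.08):
  a=at(p1,215.56,155.5,z,o1);b=at(p1,285.86,155.5,z,o1);F=[at(p1,250,v,z,o1) for v in (88.94,109.3,209.2,226.4)]
  L=lambda q:(M1.T@(q-o1["tcp_pos"])).round(4); print(z,"mouth tool: y",L((a+b)/2)[1],"x",L((F[1]+F[2])/2)[0],L((F[0]+F[3])/2)[0])
```

```text
sides [np.float64(0.1331), np.float64(0.0947), np.float64(0.1334), np.float64(0.0954)] ctr [ 0.504 -0.237  0.034]
yaw 7.058740882665452
handle [ 0.5042 -0.2374  0.068 ] [np.float64(0.0564), np.float64(0.0167), np.float64(0.0564), np.float64(0.0167)]
yaw 7.145079843157714
plate ctr tool [-2.000e-04  1.500e-03  2.234e-01] handle [-0.0004  0.0011  0.1894]
clips [ 0.5041 -0.2374  0.034 ] 0.1049209141791235
0.074 mouth tool: y 0.0025 x 0.0009 0.0008
0.077 mouth tool: y 0.0024 x 0.0016 0.0015
0.08 mouth tool: y 0.0024 x 0.0023 0.0021
```

Emit:
play_rows:
  commands:
    - [[-1, 0, 0.007, 0.8, 0.007], [-1, 0, 0.007, 0.8, 0.007], [-1, 0, 0.007, 0.8, 0.007], [-1, 0, 0.007, 0.8, 0.007], [-1, 0, 0.007, 0.8, 0.007], [-1, 0, 0.007, 0.8, 0.007]]

```text
clock: 4.63
tcp_pos: [0.5018, -0.2386, 0.0965]
orientation: [0.191, -3.133, -0.002]
contact_force: [1.3, -0.2, 1.7]
grip_width: 0.0856
gripper_force: 0.0
```

Emit:
play_rows:
  commands:
    - [[-1, 0, 0, 0.1, 0], [-1, 0, 0, 0.195, 0], [-1, 0, 0, 0.195, 0], [-1, 0, 0, 0.195, 0]]

```text
clock: 4.97
tcp_pos: [0.5036, -0.2399, 0.0601]
orientation: [-0.19, 3.134, -0.001]
contact_force: [0.5, -0.1, 0.5]
grip_width: 0.0853
gripper_force: 0.0
```

Emit:
play_rows:
  commands:
    - [[0.4, 0, 0, 0, 0], [0.6, 0, 0, 0, 0], [1, 0, 0, 0, 0], [1, 0, 0, 0, 0], [1, 0, 0, 0, 0], [1, 0, 0, 0, 0], [1, 0, 0, 0, 0], [1, 0, 0, 0, 0]]
  grip_force: 60

```text
clock: 5.63
tcp_pos: [0.5025, -0.2399, 0.0583]
orientation: [-0.189, 3.135, -0.0]
contact_force: [-0.6, 0.2, 5.1]
grip_width: 0.0149
gripper_force: 59.4
```

Emit:
play_rows:
  commands:
    - [[1, 0, 0, -0.05, 0], [1, 0, 0, -0.2, 0], [1, 0, 0, -0.4, 0], [1, 0, 0, -0.6, 0], [1, 0, 0, -0.8, 0], [1, 0, 0, -0.95, 0], [1, 0, 0, -0.95, 0], [1, 0, 0, -0.95, 0], [1, 0, 0, -0.95, 0]]

```text
clock: 6.38
tcp_pos: [0.5016, -0.2391, 0.2473]
orientation: [0.19, -3.135, -0.001]
contact_force: [0.4, 0.2, -1.7]
grip_width: 0.015
gripper_force: 58.8
```

Run:
```python
from h import *
import pickle
o=get_obs(); p=viewer.grab_frame("wrist"); save(p,"w3.png",s=1.5)
pickle.dump((o,p),open("w3.pkl","wb"))
print({k:np.round(v,4) for k,v in o.items() if k in("tcp_pos","contact_force","moment","grip_width","clock")},R.from_rotvec(o["orientation"]).as_matrix().round(4))
```

```text
{'clock': np.float64(6.3833), 'tcp_pos': array([ 0.5016, -0.2391,  0.2473]), 'contact_force': array([ 0.4027,  0.2146, -1.6824]), 'moment': array([-0.0297,  0.0114, -0.0598]), 'grip_width': np.float64(0.015)} [[-9.927e-01 -1.205e-01 -1.400e-03]
 [-1.205e-01  9.927e-01  8.000e-04]
 [ 1.300e-03  9.000e-04 -1.000e+00]]
```

View pics/w3.png

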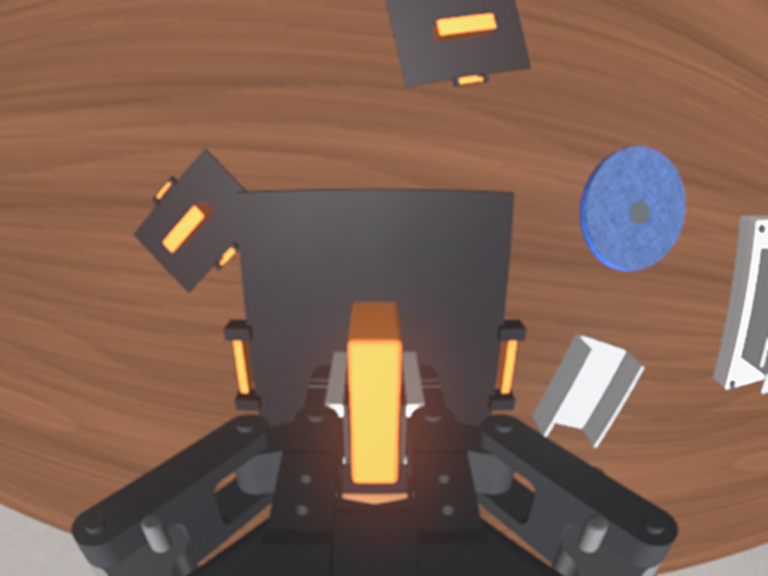

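Run:
```python
from h import *
import pickle
o,p=pickle.load(open("w3.pkl","rb"))
o=dict(o,tcp_pos=np.zeros(3),orientation=np.zeros(3))
g=cv2.cvtColor(p["pixels"],cv2.COLOR_RGB2GRAY).astype(float)
P=lambda u,v,z: at(p,u/1.5,v/1.5,z,o).round(4)
for zz in (.022,.024,.026):
  print(zz,"far edge",P(300,190,zz),P(450,191,zz),"corners",P(240,190,zz),P(513,193,zz), "clips",P(242,366,zz),P(509,366,zz))
for zz in (-.010,-.012,-.008): print(zz,"handle",P(376,340,zz),P(376,482,zz))
```

```text
0.022 far edge [ 0.0656 -0.0235  0.022 ] [0.0652 0.0259 0.022 ] corners [ 0.0663 -0.0441  0.022 ] [0.0653 0.0477 0.022 ] clips [-0.     -0.0498  0.022 ] [-0.0002  0.0526  0.022 ]
0.024 far edge [ 0.0654 -0.0238  0.024 ] [0.065  0.0262 0.024 ] corners [ 0.0661 -0.0447  0.024 ] [0.0651 0.0483 0.024 ] clips [-0.0011 -0.0505  0.024 ] [-0.0013  0.0533  0.024 ]
0.026 far edge [ 0.0652 -0.0241  0.026 ] [0.0648 0.0266 0.026 ] corners [ 0.0659 -0.0453  0.026 ] [0.0648 0.049  0.026 ] clips [-0.0023 -0.0512  0.026 ] [-0.0024  0.054   0.026 ]
-0.01 handle [ 0.027   0.0014 -0.01  ] [-0.0276  0.0014 -0.01  ]
-0.012 handle [ 0.028   0.0014 -0.012 ] [-0.0257  0.0014 -0.012 ]
-0.008 handle [ 0.0261  0.0014 -0.008 ] [-0.0295  0.0015 -0.008 ]
```

Emit:
play_rows:
  commands:
    - [[1, -0.02, 0.15, 0, 0], [1, -0.05, 0.34, 0, 0], [1, -0.07, 0.53, 0, 0], [1, -0.09, 0.72, 0, 0], [1, -0.11, 0.9, 0, 0], [1, -0.12, 0.97, 0, 0], [1, -0.12, 0.97, 0, 0]]

```text
clock: 7.02
tcp_pos: [0.5018, -0.0392, 0.2461]
orientation: [0.201, -3.131, -0.002]
contact_force: [-0.4, -0.4, -1.4]
grip_width: 0.0152
gripper_force: 58.9
```

Emit:
play_rows:
  commands:
    - [[1, -0.02, 0.15, 0, 0], [1, -0.05, 0.34, 0, 0], [1, -0.07, 0.53, 0, 0], [1, -0.09, 0.72, 0, 0], [1, -0.11, 0.9, 0, -0.03], [1, -0.12, 0.97, 0, -0.055], [1, -0.12, 0.97, 0, -0.055], [1, -0.12, 0.97, 0, -0.055], [1, -0.12, 0.97, 0, -0.055]]

```text
clock: 7.77
tcp_pos: [0.5032, 0.1489, 0.2471]
orientation: [0.319, -3.123, 0.003]
contact_force: [0.3, -1.2, -1.7]
grip_width: 0.0148
gripper_force: 59.0
```

```bash
cat > m.py <<'E'
from h import *
import sys
o=get_obs(); M=R.from_rotvec(o["orientation"]).as_matrix()
t=np.array([float(x) for x in sys.argv[1:4]]); y=np.degrees(np.arctan2(-M[1,0],-M[0,0]))
print(o["clock"],o["tcp_pos"].round(4),"yaw",y.round(2),"shift units",((M.T@(t-o["tcp_pos"]))/.2).round(4),"turn",round((y-11.9)/90,4),"F",o["contact_force"].round(2),"m",o["moment"].round(3),"tilt",M[:2,2].round(4))
E
python3 m.py .4968 .2216 .17
```

```text
7.7667 [0.5032 0.1489 0.2471] yaw 11.68 shift units [-0.043   0.3629  0.3847] turn -0.0025 F [ 0.26 -1.23 -1.66] m [-0.044  0.003 -0.003] tilt [-0.0016 -0.0019]
```

Emit:
play_rows:
  commands:
    - [[1, -0.02, 0.18, 0.1, 0], [1, -0.043, 0.363, 0.25, -0.0025], [1, -0.043, 0.363, 0.385, -0.0025], [1, -0.043, 0.363, 0.385, -0.0025], [1, -0.043, 0.363, 0.385, -0.0025], [1, -0.043, 0.363, 0.385, -0.0025]]

```text
clock: 8.27
tcp_pos: [0.4981, 0.2218, 0.172]
orientation: [-0.325, 3.124, -0.001]
contact_force: [0.0, 0.2, -0.7]
grip_width: 0.0151
gripper_force: 59.0
```

```bash
for i in 1 2 3 4; do python3 m.py .4968 .2216 .14; python3 -c "
from h import *
p=viewer.grab_frame('side'); save(p,'s$i.png',(190,90,290,180),6)
p=viewer.grab_frame('top'); save(p,'t$i.png',(100,150,200,270),5)"; done
```

```text
8.2667 [0.4981 0.2218 0.172 ] yaw 11.86 shift units [0.0067 0.0004 0.1599] turn -0.0004 F [ 0.03  0.24 -0.7 ] m [-0.041 -0.069 -0.028] tilt [ 0.0011 -0.0007]
8.3667 [0.4985 0.2226 0.1728] yaw 11.89 shift units [ 0.0096 -0.0032  0.164 ] turn -0.0001 F [-0.42 -0.26 -1.  ] m [-0.016 -0.048  0.006] tilt [0.0028 0.0009]
8.4667 [0.498  0.2233 0.1726] yaw 11.96 shift units [ 0.0081 -0.0071  0.1631] turn 0.0006 F [ 0.32 -0.01 -2.16] m [-0.     0.043  0.029] tilt [0.0025 0.0012]
8.5667 [0.4975 0.2237 0.1721] yaw 12.02 shift units [ 0.006  -0.0098  0.1605] turn 0.0013 F [ 1.22 -0.36 -1.61] m [0.037 0.079 0.027] tilt [0.0017 0.001 ]
```

View pics/s1.png

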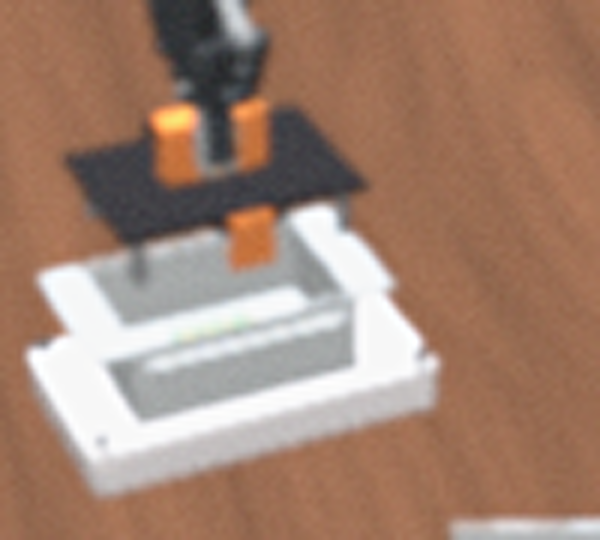

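```bash
python3 - <<'E'
from h import *
import pickle
o=get_obs();p=viewer.grab_frame('wrist'); save(p,'w4.png',(130,40,370,280),2.5); pickle.dump((o,p),open("w4.pkl","wb"))
E
python3 m.py .4968 .2216 .14
```

```text
8.7167 [0.497  0.2241 0.1714] yaw 12.07 shift units [ 0.0036 -0.0121  0.1572] turn 0.0019 F [-0.66 -0.05 -2.41] m [-0.034  0.001 -0.003] tilt [0.0006 0.0005]
```

View pics/w4.png

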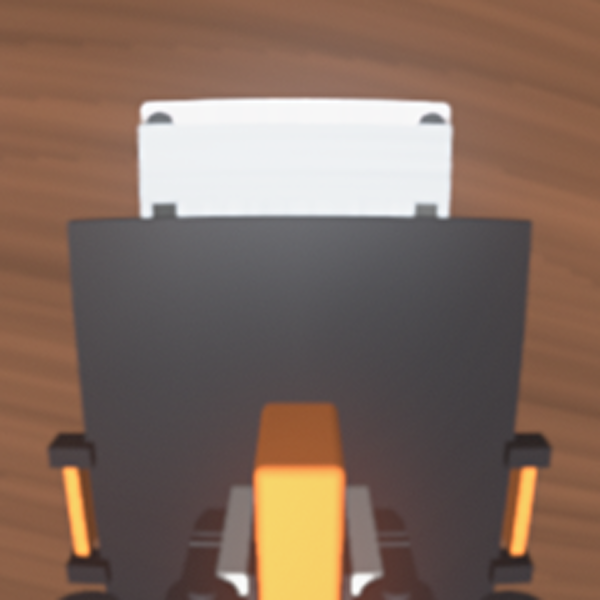

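Run:
```python
from h import *
import pickle
o,p=pickle.load(open("w4.pkl","rb"))
o=dict(o,tcp_pos=np.zeros(3),orientation=np.zeros(3))
P=lambda u,v,z: (at(p,130+u/2.5,40+v/2.5,z,o)*1e3).round(1)[:2]
for z in (.088,.092,.096): print(z,"flange edge",P(200,124,z),P(400,124,z),"sides",P(139,130,z),P(451,130,z),"mouth",P(152.5,203,z),P(437,203,z))
z=.024; print("plate far",P(200,217.5,z),P(400,218,z),"corner",P(68,221,z),P(531,221,z),"clips y",P(74,510,z),P(523,510,z))
```

```text
0.088 flange edge [ 84.8 -26.8] [84.8 29.4] sides [ 83.8 -44.3] [83.6 44.1] mouth [ 62.5 -41. ] [62.4 40.6]
0.092 flange edge [ 84.9 -27.3] [84.9 30. ] sides [ 83.8 -45.2] [83.7 44.9] mouth [ 62.2 -41.8] [62.  41.3]
0.096 flange edge [ 85.  -27.8] [84.9 30.5] sides [ 83.9 -46. ] [83.7 45.7] mouth [ 61.8 -42.6] [61.7 42.1]
plate far [ 65.  -18.8] [64.9 21.1] corner [ 65.2 -46.3] [65.1 48.5] clips y [ -1.3 -51.6] [-1.4 53.2]
```

Emit:
play_rows:
  commands:
    - [[1, 0.0075, -0.007, 0.06, 0], [1, 0.0075, -0.007, 0.12, 0], [1, 0.0075, -0.007, 0.12, 0], [1, 0.0075, -0.007, 0.12, 0], [1, 0.0075, -0.007, 0.12, 0]]

```text
clock: 9.13
tcp_pos: [0.4959, 0.2226, 0.1475]
orientation: [-0.331, 3.124, 0.0]
contact_force: [0.5, 1.1, -2.6]
grip_width: 0.0155
gripper_force: 59.0
```

Run:
```python
from h import *
import pickle
L=[]
for i in range(4):
    o=get_obs();p=viewer.grab_frame('wrist');L.append((o,p));print(o["clock"],o["tcp_pos"].round(4),o["contact_force"].round(1))
save(p,'w5.png',(130,40,370,280),2.5); pickle.dump(L,open("w5.pkl","wb"))
a,b=[cv2.cvtColor(L[i][1]["pixels"][70:125,150:350],cv2.COLOR_RGB2GRAY).astype(np.float32) for i in (0,3)]
print(cv2.phaseCorrelate(a,b))
```

```text
9.1333 [0.4959 0.2226 0.1475] [ 0.5  1.1 -2.6]
9.1833 [0.4961 0.2227 0.1477] [ 0.  -0.8 -1.5]
9.2333 [0.4961 0.2228 0.1477] [ 0.5  0.1 -1.6]
9.2833 [0.4961 0.2227 0.1477] [-1.7  0.5 -2. ]
((-0.09733265889821041, -0.2726676567921089), 0.9842853129704793)
```

View pics/w5.png

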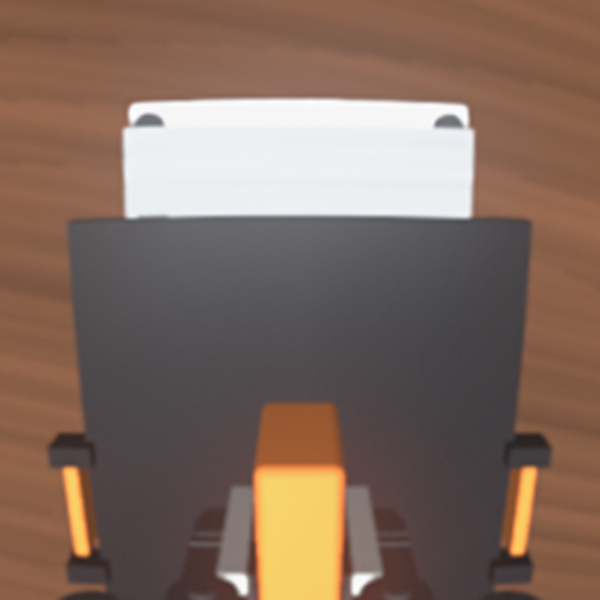

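Run:
```python
from h import *
import pickle
o,p=pickle.load(open("w5.pkl","rb"))[-1]
o=dict(o,tcp_pos=np.zeros(3),orientation=np.zeros(3))
P=lambda u,v,z: (at(p,130+u/2.5,40+v/2.5,z,o)*1e3).round(1)[:2]
for z in (.066,.070,.073): print(z,"flange edge",P(200,127,z),P(400,127,z),"sides",P(124,132,z),P(474,132,z),P(126,210,z),P(472,210,z))
```

```text
0.066 flange edge [ 83.7 -23.9] [83.7 26.5] sides [ 83.2 -43.6] [83.1 45.7] [ 62.9 -43.7] [62.8 45.8]
0.07 flange edge [ 83.8 -24.4] [83.7 27. ] sides [ 83.3 -44.5] [83.2 46.6] [ 62.5 -44.7] [62.4 46.7]
0.073 flange edge [ 83.8 -24.8] [83.8 27.4] sides [ 83.3 -45.2] [83.2 47.3] [ 62.2 -45.4] [62.1 47.4]
```

Emit:
play_rows:
  commands:
    - [[1, 0.003, 0, 0.015, 0], [1, 0.003, 0, 0.025, 0], [1, 0.003, 0, 0.035, 0], [1, 0.003, 0, 0.04, 0], [1, 0.003, 0, 0.04, 0]]

```text
clock: 9.75
tcp_pos: [0.4948, 0.2222, 0.1386]
orientation: [0.331, -3.123, 0.0]
contact_force: [-1.1, 0.2, -2.1]
grip_width: 0.0154
gripper_force: 59.0
```

Emit:
play_rows:
  commands:
    - [[1, 0, 0, 0.003, 0], [1, 0, 0, 0.006, 0], [1, 0, 0, 0.009, 0], [1, 0, 0, 0.012, 0], [1, 0, 0, 0.012, 0]]

```text
clock: 10.17
tcp_pos: [0.495, 0.2223, 0.1365]
orientation: [0.331, -3.124, 0.0]
contact_force: [-0.5, -0.8, -2.1]
grip_width: 0.0151
gripper_force: 59.0
```

Emit:
play_rows:
  commands:
    - [[1, 0, 0, 0.003, 0], [1, 0, 0, 0.006, 0], [1, 0, 0, 0.009, 0], [1, 0, 0, 0.012, 0], [1, 0, 0, 0.012, 0]]

```text
clock: 10.58
tcp_pos: [0.495, 0.2223, 0.1341]
orientation: [0.331, -3.124, 0.0]
contact_force: [0.6, -0.5, -1.5]
grip_width: 0.0148
gripper_force: 59.0
```

Emit:
play_rows:
  commands:
    - [[1, 0, 0, 0.003, 0], [1, 0, 0, 0.006, 0], [1, 0, 0, 0.009, 0], [1, 0, 0, 0.012, 0], [1, 0, 0, 0.012, 0]]

```text
clock: 11.0
tcp_pos: [0.495, 0.2223, 0.1317]
orientation: [0.331, -3.124, 0.0]
contact_force: [0.0, 0.4, -2.5]
grip_width: 0.0148
gripper_force: 59.0
```

Emit:
play_rows:
  commands:
    - [[1, 0, 0, 0.003, 0], [1, 0, 0, 0.006, 0], [1, 0, 0, 0.009, 0], [1, 0, 0, 0.012, 0], [1, 0, 0, 0.012, 0]]

```text
clock: 11.42
tcp_pos: [0.495, 0.2223, 0.1293]
orientation: [0.331, -3.124, 0.0]
contact_force: [-0.5, 0.3, -1.2]
grip_width: 0.0153
gripper_force: 59.0
```

Emit:
play_rows:
  commands:
    - [[1, 0, 0, 0.004, 0], [1, 0, 0, 0.008, 0], [1, 0, 0, 0.012, 0], [1, 0, 0, 0.016, 0], [1, 0, 0, 0.02, 0], [1, 0, 0, 0.02, 0]]

```text
clock: 11.92
tcp_pos: [0.4949, 0.2223, 0.1252]
orientation: [0.331, -3.124, 0.0]
contact_force: [0.1, 0.3, -1.5]
grip_width: 0.0149
gripper_force: 59.0
```

```bash
python3 m.py .495 .2223 .12
python3 - <<'E'
from h import *
p=viewer.grab_frame('side'); save(p,'s6.png',(190,90,290,180),6)
p=viewer.grab_frame('wrist'); save(p,'w6.png',(130,40,370,280),2.5)
a,b=cv2.imread('pics/s6.png'),cv2.imread('pics/w6.png')
b=cv2.resize(b,(400,400)); c=np.zeros((540,800,3),np.uint8); c[:360,:400]=cv2.resize(a,(400,360)); c[:400,400:]=b; cv2.imwrite('pics/c6.png',c)
E
```

```text
11.9167 [0.4949 0.2223 0.1252] yaw 12.08 shift units [-0.0004  0.      0.026 ] turn 0.002 F [ 0.12  0.32 -1.53] m [ 0.009 -0.065  0.002] tilt [-0.0003 -0.0001]
```

View pics/c6.png

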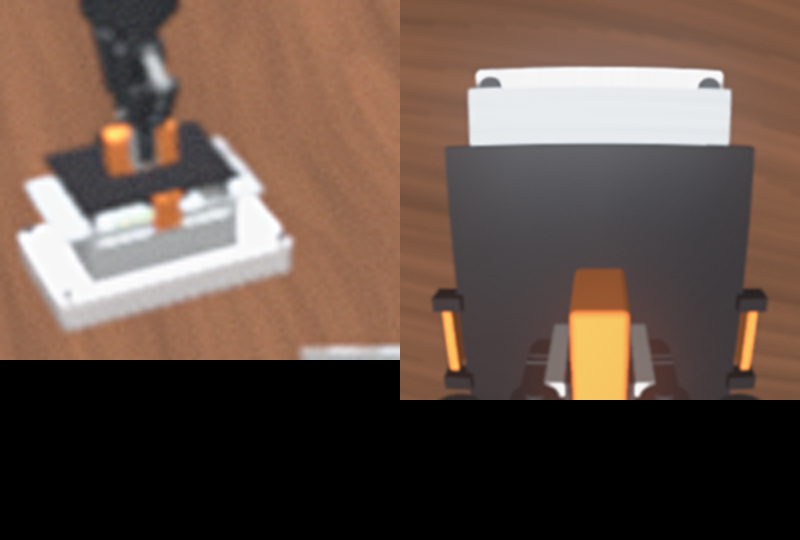

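Emit:
play_rows:
  commands:
    - [[1, 0, 0, 0.004, 0], [1, 0, 0, 0.008, 0], [1, 0, 0, 0.012, 0], [1, 0, 0, 0.016, 0], [1, 0, 0, 0.016, 0]]

```text
clock: 12.43
tcp_pos: [0.4951, 0.2221, 0.1221]
orientation: [0.33, -3.124, 0.0]
contact_force: [-0.5, -0.2, -1.7]
grip_width: 0.0152
gripper_force: 59.1
```

Emit:
play_rows:
  commands:
    - [[1, 0, 0, 0.003, 0], [1, 0, 0, 0.006, 0], [1, 0, 0, 0.009, 0], [1, 0, 0, 0.012, 0], [1, 0, 0, 0.012, 0]]

```text
clock: 12.85
tcp_pos: [0.4953, 0.2226, 0.12]
orientation: [-0.331, 3.124, 0.001]
contact_force: [0.6, 0.2, 1.6]
grip_width: 0.0149
gripper_force: 59.5
```

Emit:
play_rows:
  commands:
    - [[1, 0, 0, 0.003, 0], [1, 0, 0, 0.006, 0], [1, 0, 0, 0.009, 0], [1, 0, 0, 0.009, 0]]

```text
clock: 13.18
tcp_pos: [0.4954, 0.2225, 0.1182]
orientation: [-0.331, 3.123, 0.001]
contact_force: [-0.3, 0.2, 3.7]
grip_width: 0.0152
gripper_force: 59.8
```

Emit:
play_rows:
  commands:
    - [[1, 0, 0, 0.003, 0], [1, 0, 0, 0.006, 0], [1, 0, 0, 0.009, 0], [1, 0, 0, 0.009, 0]]

```text
clock: 13.52
tcp_pos: [0.4955, 0.2226, 0.1167]
orientation: [-0.33, 3.123, 0.001]
contact_force: [-0.7, -0.7, 6.0]
grip_width: 0.0154
gripper_force: 60.2
```

Emit:
play_rows:
  commands:
    - [[1, 0, 0, 0.003, 0], [1, 0, 0, 0.006, 0], [1, 0, 0, 0.009, 0], [1, 0, 0, 0.009, 0]]

```text
clock: 13.85
tcp_pos: [0.4956, 0.2227, 0.1149]
orientation: [-0.33, 3.123, 0.001]
contact_force: [0.9, -0.4, 5.6]
grip_width: 0.0152
gripper_force: 60.0
```

Emit:
play_rows:
  commands:
    - [[1, 0, 0, 0.003, 0], [1, 0, 0, 0.006, 0], [1, 0, 0, 0.006, 0]]

```text
clock: 14.1
tcp_pos: [0.4951, 0.2223, 0.1128]
orientation: [-0.331, 3.124, -0.0]
contact_force: [1.9, -0.7, -0.4]
grip_width: 0.015
gripper_force: 59.3
```

Emit:
play_rows:
  commands:
    - [[1, 0, 0, 0.003, 0], [1, 0, 0, 0.006, 0], [1, 0, 0, 0.009, 0], [1, 0, 0, 0.009, 0]]

```text
clock: 14.43
tcp_pos: [0.4943, 0.222, 0.1106]
orientation: [0.331, -3.122, 0.001]
contact_force: [0.6, 0.3, -4.4]
grip_width: 0.0148
gripper_force: 58.8
```

Emit:
play_rows:
  commands:
    - [[1, 0, 0, 0.003, 0], [1, 0, 0, 0.006, 0], [1, 0, 0, 0.006, 0]]

```text
clock: 14.68
tcp_pos: [0.4944, 0.2221, 0.1097]
orientation: [0.331, -3.123, 0.001]
contact_force: [0.4, 0.1, -5.1]
grip_width: 0.0149
gripper_force: 58.5
```

Emit:
play_rows:
  commands:
    - [[1, 0, 0, 0.003, 0], [1, 0, 0, 0.005, 0], [1, 0, 0, 0.005, 0]]

```text
clock: 14.93
tcp_pos: [0.4953, 0.2225, 0.1094]
orientation: [-0.331, 3.124, 0.001]
contact_force: [0.0, -0.3, -0.9]
grip_width: 0.015
gripper_force: 58.9
```

Emit:
play_rows:
  commands:
    - [[1, 0, 0, 0.0025, 0], [1, 0, 0, 0.0025, 0], [1, 0, 0, 0.0025, 0]]

```text
clock: 15.18
tcp_pos: [0.4951, 0.2224, 0.1088]
orientation: [-0.331, 3.124, 0.0]
contact_force: [-0.2, -0.2, -1.3]
grip_width: 0.0149
gripper_force: 58.9
```

Emit:
play_rows:
  commands:
    - [[1, 0, 0, 0.0025, 0], [1, 0, 0, 0.0025, 0], [1, 0, 0, 0.0025, 0]]

```text
clock: 15.43
tcp_pos: [0.4952, 0.2225, 0.1084]
orientation: [-0.331, 3.124, 0.0]
contact_force: [-0.5, -0.1, 1.9]
grip_width: 0.0147
gripper_force: 59.4
```

Emit:
play_rows:
  commands:
    - [[1, 0, 0, 0.0025, 0], [1, 0, 0, 0.0025, 0], [1, 0, 0, 0.0025, 0]]

```text
clock: 15.68
tcp_pos: [0.4952, 0.2224, 0.1084]
orientation: [-0.331, 3.124, 0.001]
contact_force: [-1.4, -0.7, 7.0]
grip_width: 0.015
gripper_force: 60.5
```

Emit:
play_rows:
  commands:
    - [[1, 0, 0, 0.0025, 0], [1, 0, 0, 0.0025, 0], [1, 0, 0, 0.0025, 0]]

```text
clock: 15.93
tcp_pos: [0.4952, 0.2224, 0.1084]
orientation: [-0.33, 3.124, 0.001]
contact_force: [-4.6, -1.5, 12.5]
grip_width: 0.015
gripper_force: 61.2
```

```bash
python3 m.py .495 .2223 .108
python3 - <<'E'
from h import *
p=viewer.grab_frame('side'); save(p,'s7.png',(195,100,275,170),8)
E
```

```text
15.9333 [0.4952 0.2224 0.1084] yaw 12.08 shift units [ 0.001  -0.0004  0.0019] turn 0.0019 F [-4.59 -1.45 12.51] m [-0.474  0.868  0.015] tilt [0.0002 0.0006]
```

View pics/s7.png

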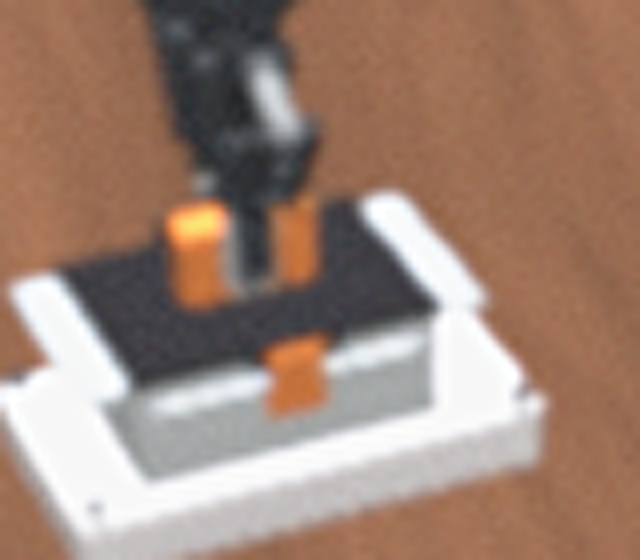

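Emit:
play_rows:
  commands:
    - [[1, 0, 0, -0.003, 0], [1, 0, 0, -0.005, 0], [1, 0, 0, -0.005, 0]]

```text
clock: 16.23
tcp_pos: [0.4952, 0.2224, 0.1084]
orientation: [-0.33, 3.124, 0.0]
contact_force: [-1.0, -0.5, 4.8]
grip_width: 0.015
gripper_force: 59.8
```

Emit:
play_rows:
  commands:
    - [[0.7, 0, 0, 0, 0], [0.4, 0, 0, 0, 0], [0, 0, 0, 0, 0], [-0.3, 0, 0, 0, 0], [-0.3, 0, 0, 0, 0], [-0.3, 0, 0, 0, 0]]

```text
clock: 16.73
tcp_pos: [0.495, 0.2223, 0.108]
orientation: [0.331, -3.124, 0.0]
contact_force: [0.2, -0.1, -0.5]
grip_width: 0.0556
gripper_force: 0.0
```

Emit:
play_rows:
  commands:
    - [[-0.3, 0, 0, -0.05, 0], [-0.3, 0, 0, -0.15, 0], [-0.3, 0, 0, -0.3, 0], [-0.3, 0, 0, -0.5, 0], [-0.3, 0, 0, -0.7, 0], [-0.3, 0, 0, -0.7, 0], [-0.3, 0, 0, -0.7, 0]]

```text
clock: 17.32
tcp_pos: [0.4965, 0.223, 0.2515]
orientation: [-0.33, 3.119, 0.005]
contact_force: [-0.4, 0.3, -0.9]
grip_width: 0.0552
gripper_force: 0.0
```

Run:
```python
from h import *
o=get_obs();print(o["clock"],o["tcp_pos"],o["contact_force"],o["grip_width"])
p=viewer.grab_frame('side'); save(p,'s8.png',(195,100,275,170),8)
q=cv2.imread('pics/s7.png').astype(int)-cv2.imread('pics/s8.png')
# plate region, lower front edge: shift between the held and released pictures
a,b=[cv2.cvtColor(cv2.imread(f'pics/s{i}.png'),6).astype(np.float32)[300:440,60:480] for i in (7,8)]
print("shift px of 512-frame",np.array(cv2.phaseCorrelate(a,b)[0])/8)
```

```text
17.3167 [0.49653201 0.22303252 0.25154745] [-0.37284052  0.27743247 -0.90767016] 0.055239752768627484
shift px of 512-frame [-8.69107084e-05 -5.69901358e-05]
```

View pics/s8.png

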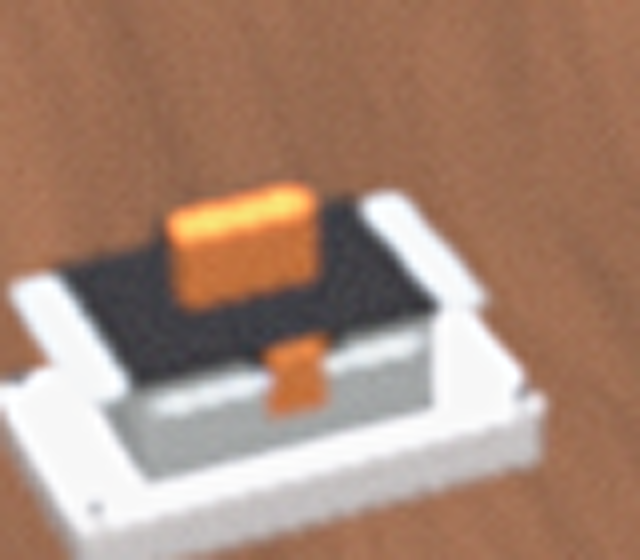

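The released cover sits flush on the rim and hasn't moved since I let go. The near clip (crop 295,375) is shut under the bead, and the gripper is clear.

```bash
python3 -c "
from bench import r
print(r.hand_in())"
```

```text
the job is handed in; nothing more can be done
None
```

The cover is on the housing, snapped and fully home, and I handed the job in at about 17 s: peak push was about 12–14 N, and only the near clip was seen shut (the far one is judged from the force drop and the level, flush plate).

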